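# Pull the big control knob off a counter hob

## Robot

A 6-joint arm with a two-finger parallel gripper is mounted at the origin on the work surface. World frame = base frame: x ahead of the robot, y to its left, z up, the work surface at z = 0. Lengths are in m, angles in rad, forces in N, time in s.
With the tool pointing down it reaches from about 0.25 to 0.725 m from the base axis. Payload 4 kg.
Tool frame: the origin (TCP) lies midway between the tips of the shut fingers; the grasp point (between the pads) lies 19 mm behind it; z points along the fingers, y is the line along which they close (so a half turn about z gives the same grasp; the last joint's range is limited). The gripper opens to 85 mm and grips with 20 to 120 N. Pads are 22 mm wide; open, the fingers measure 114 mm over their backs; the gripper's body (76 mm by 85 mm) begins 54 mm behind the grasp point. The pads swing forward as they close: fully open they stand 13 mm farther back than shut.
Start: joints at [1.1, 0.241, 0.005, 1.335, 0, 1.571], TCP at [0.227, 0.446, 0.196] pointing down, gripper open.
Joint ranges: [-2.72, 2.72], [-1.05, 1.87], [-1.09, 1.28], [-1.99, 2.15], [-1.42, 1.44], [-3.14, 3.14]. Speed limits (rad/s): [2.79, 2.79, 3.14, 3.14, 3.14, 3.14].

## Interface

Orientations are given as a unit quaternion [x, y, z, w].
In Python, from workcell import monitor, vision, job gives the robot as it stands.
- The arm moves only by the tool move_arm, never from a script. Its argument "moves" is a list that holds one entry, the list of rows, each a list of 5 numbers: the shift along the world's x, y, z in m, then the turn about the world's z in degrees, then the opening in per cent of the stroke, from 0 (shut) to 100 (fully open). In form: [[[x, y, z, turn, gripper], ...]]. A call has 1 to 5 rows; each row is the pose to reach, as a shift and turn from the pose commanded when the call began; what a row does not reach only later rows make up. A row lasts 1/8 s, in which the tool goes at most 62.5 mm and 10.7 degrees, less where a joint would pass 70% of its speed; a pose out of reach is approached as far as the arm can. A call with a gripper value outside its range is refused whole. The fingers move at their own pace and stop on an object; the grip force is fixed at half the most. Time passes only in rows, so rows that repeat a pose let the fingers close. It gives the time, the measured TCP pose, the force, the opening and the grip force at its end, in the units of the state.
- monitor.get_obs(): the state, without advancing time (a new reading comes with each control period).
- vision.camera(name): name is "side" or "top"; returns a dict with "color" (480x640x3 uint8, red, green, blue), "camera_matrix" (3x3 intrinsics, pixels), "eye" and "attitude" of the camera in the world. Camera axes: x right, y up, looking along -z (the intrinsics and any distortion apply to the point x, -y, -z); pixel columns grow to the right and rows downward; lengths in m; the calibration is good to about 2 mm. A picture is of the moment at which its call begins. There is no depth.
- job.job_done(): hands the job in; it is judged then, once.
The state is a dict: "clock": time; "joint_pos": joint angles; "joint_vel": joint speeds; "tau": joint torques, N m; "eef_pos": TCP position; "tool_rot": TCP orientation; "ft_force": force on the tool from outside, world axes, zero at the start; "ft_torque": the same for the moment, N m; "grip_width": finger opening in m; "grasp_force": force on a finger pad.
Only numpy, scipy, OpenCV 4.12 (cv2) and the standard library are available. Lean on these libraries where they do the work, as an engineer would, in place of code of your own. Each camera call takes 0.05 s, during which the arm holds its last target. There are 200 camera calls.

## Task

The big wide-rimmed knob on the hob's front strip has to go to the wash. Hook the puller's two feet under its rim by sliding the yoke over it from the side, pull it straight up off its stem without touching the knob with the fingers, then set the puller and the knob down gently, both upright, in the metal tray and let go.

Things in the scene. Friction and masses are not known exactly. Their poses are not given: they have to be found in the camera images.
- puller: Loose knob puller, 160 g, on its feet: steel yoke (upside-down U), square wooden handle on top. Origin: centre of underside, z up, y from leg to leg; open along x, same after a half turn. Yoke 96 mm wide (y), 36 long (x); legs 5 thick, 86 apart inside; 6 mm thick feet turned in leave a 44 mm slot. Bridge underside z 56, top 64 mm. Handle 22 x 22 mm, z 64 to 116.
- knob: Black mushroom knob, 60 g, the widest of three in a row 100 mm apart (others: cones 36 mm wide, 26 tall; the big one may be in any place). Neck 21 to 24 mm across, z 0 to 22 mm; head 66 across, z 22 to 42, 2 mm pointer bar on top. Origin: centre of neck's underside, on the hob's top, z up. Sprung balls hold it: 10 to 20 N upward frees it within 15 mm; then its rim hangs on the puller's feet.
- mount: The big knob's fixed place: a 14 mm tall stem inside the knob. Origin: foot of the stem on the hob's flat top, 55 mm above the table; z up, x from the hob's front edge (60 mm before the stem) to its back, y along the row of knobs. Slide the puller on along this x from the front, a leg either side of the knob, its underside about 8 mm above the hob's top.
- tray: Shallow square metal tray fixed on the table, 190 x 190 mm outside, walls 4 mm thick and 22 mm high, floor 4 mm thick. Origin: centre of its underside, z up, sides along x and y. When set down in it, the puller stands over the knob, which stands on its neck between the feet.
Things that resemble listed ones, but are neither listed nor needed, are in the scene too. What is meant by the puller is not orange or red, and is the smaller of those in its own colour.

How it is judged:
On the way, in this order (a step that is already met when the one before it is completed fails the run):
1. the puller's yoke stands over the knob with its feet under the rim, the knob still on its stem (x of knob in the frame of puller between -0.022 and 0.022 m and y of knob in the frame of puller between -0.014 and 0.014 m and z of knob in the frame of puller between -0.021 and 0.006 m and z of knob in the frame of mount below 0.006 m and horizontal distance between knob and mount below 0.006 m), for 0.1 s.
2. the knob is pulled straight up, at least 30 mm above its place and within 30 mm sideways of it, in the puller (x of knob in the frame of puller between -0.026 and 0.026 m and y of knob in the frame of puller between -0.018 and 0.018 m and z of knob in the frame of puller between -0.026 and 0.01 m and z of knob in the frame of mount above 0.03 m and horizontal distance between knob and mount below 0.03 m), for 0.1 s.
At the end, for the whole second after the job is handed in: The big knob and the puller both stand on the tray's floor (origins within 12 mm of the height of the tray's underside and inside its walls), each within about 11 degrees of upright, at rest and released (x of knob in the frame of tray between -0.087 and 0.087 m and y of knob in the frame of tray between -0.087 and 0.087 m and x of puller in the frame of tray between -0.087 and 0.087 m and y of puller in the frame of tray between -0.087 and 0.087 m and z of each of knob, puller in the frame of tray below 0.012 m and angle between each of knob, puller's own z axis and vertical below 0.2 rad and linear speed of each of knob, puller below 0.02 m/s); the robot touches nothing.
It fails at once if the fingers touch the knob (more than 1 N) (contact force between the fingers and knob above 1 N).
It fails at once if the puller is dropped into the tray (faster than 0.7 m/s within 60 mm above it) (horizontal distance between puller and tray below 0.09 m and z of puller in the frame of tray below 0.06 m and linear speed of puller above 0.7 m/s).
It also fails if it takes over 54 s, if anything falls off the work surface, if the arm or the gripper's body presses on something with over 40 N, if the wrist force passes 120 N, or if a joint passes its speed limit or range.

## Working session

There is one attempt and no reset: what is moved stays moved. The work goes in short steps, Python scripts to look and compute and a tool call to move; the robot and the scene stay as the last step left them, time stands still between calls to the robot, and variables do not carry over. Pictures are saved under pics/ and viewed, at most 10 in all, crops included, and the job is handed in when it is done.

Besides the shell and the picture viewer there is one more tool, called after "Request:" as name([rows], argument=value, ...), one row to a line, values as JSON. move_arm: Moves the arm, as the interface text tells. Its arguments: {"type":"object","properties":{"moves":{"type":"array","items":{"type":"array","items":{"type":"array","items":{"type":"number"}}}}},"required":["moves"]}

```bash
mkdir -p pics; cat > h.py <<'E'
import numpy as np, cv2
from workcell import monitor, vision, job
from scipy.spatial.transform import Rotation as R
def snap(n,f):
    c=vision.camera(n); cv2.imwrite(f'pics/{f}.png',c['color'][:,:,::-1])
    np.savez(f'pics/{f}.npz',**{k:np.asarray(v) for k,v in c.items()}); return c
def load(f): return np.load(f'pics/{f}.npz')
def rot(c):
    a=np.asarray(c['attitude'],float); return a if a.shape==(3,3) else R.from_quat(a).as_matrix()
def ray(c,u,v):
    K=np.asarray(c['camera_matrix']); p=np.linalg.inv(K)@[u,v,1]
    return rot(c)@[p[0],-p[1],-p[2]]
def atz(c,u,v,z):
    d=ray(c,u,v); e=np.asarray(c['eye']); return e+d*(z-e[2])/d[2]
def proj(c,P):
    q=rot(c).T@(np.asarray(P)-np.asarray(c['eye'])); q=np.asarray(c['camera_matrix'])@[q[0],-q[1],-q[2]]; return q[:2]/q[2]
E
python3 - <<'E'
from h import *
for n in('top','side'):
    c=snap(n,n+'0'); print(n,{k:(np.asarray(v).round(4).tolist()) for k,v in c.items() if k!='color'})
o=monitor.get_obs();print(o)
E
```

```text
top {'camera_matrix': [[437.6213, 0.0, 319.4497], [0.0, 437.6213, 236.771], [0.0, 0.0, 1.0]], 'eye': [0.3439, 0.1808, 1.0454], 'attitude': [0.0409, -0.039, -0.6976, 0.7143]}
side {'camera_matrix': [[547.109, 0.0, 325.5336], [0.0, 547.109, 241.2628], [0.0, 0.0, 1.0]], 'eye': [0.3914, 1.0901, 1.1613], 'attitude': [-0.0097, 0.3428, 0.9384, -0.0424]}
{'clock': 0.1, 'joint_pos': array([ 1.09999375e+00,  2.41310714e-01,  3.84572524e-03,  1.33521832e+00,
       -1.18350309e-05,  1.57079800e+00]), 'joint_vel': array([-0.00040362, -0.00068488,  0.00328821, -0.00061172,  0.00172092,
       -0.0014062 ]), 'tau': array([ 5.18736888e-04, -3.73138726e+01,  2.53009719e+01,  1.08864272e-02,
        4.82032112e-05, -7.24889929e-06]), 'eef_pos': array([0.22651149, 0.44502493, 0.19531046]), 'tool_rot': array([ 2.33233928e-01,  9.72420200e-01, -9.18852637e-04, -2.14298846e-04]), 'ft_force': array([ 0.49727245, -0.93738963, -0.02591467]), 'ft_torque': array([ 0.0139502 ,  0.0567895 , -0.00989697]), 'grasp_force': 0.0, 'grip_width': 0.08510949000270651}
```

View pics/top0.png

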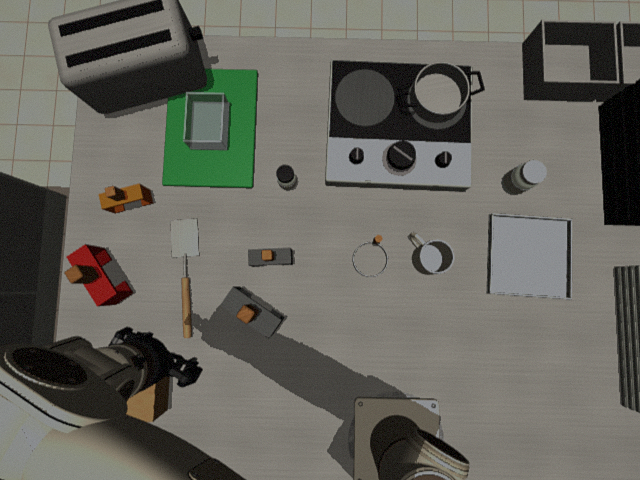

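View pics/side0.png

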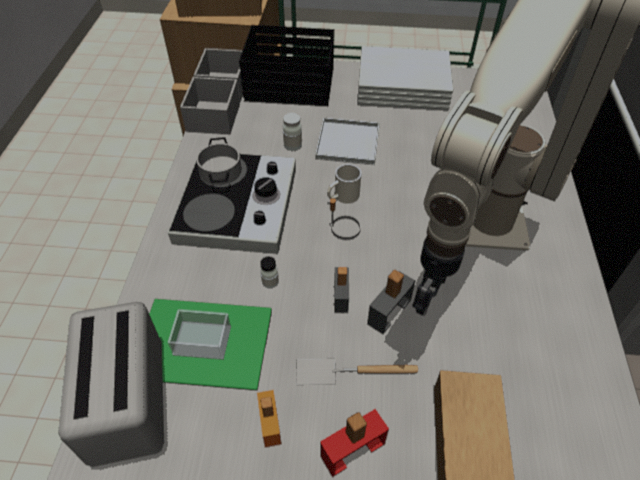

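The top picture shows a small grey puller at about (268,257) and a bigger grey one at (252,312). The big knob is in the middle of the row at (401,155), and the tray is at (530,256). I'll enlarge these.

```bash
python3 - <<'E'
import cv2, numpy as np
t=cv2.imread('pics/top0.png'); s=cv2.imread('pics/side0.png')
def cr(i,u,v,w,h,k): return cv2.resize(i[v:v+h,u:u+w],None,fx=k,fy=k,interpolation=cv2.INTER_CUBIC)
a=cr(t,240,235,60,40,6); b=cr(s,320,255,60,70,6)
A=np.zeros((600,800,3),np.uint8); A[:240,:360]=a; A[:420,400:760]=b
cv2.imwrite('pics/c1.png',A)
B=cr(t,320,125,160,75,5); C=np.zeros((600,800,3),np.uint8); C[:375]=B
D=cr(t,480,205,100,100,2); C[380:580,:200]=D[:200]; E=cr(s,240,150,70,72,3);C[380:596,220:430]=E
cv2.imwrite('pics/c2.png',C)
E
```

```text
(no output)
```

View pics/c1.png

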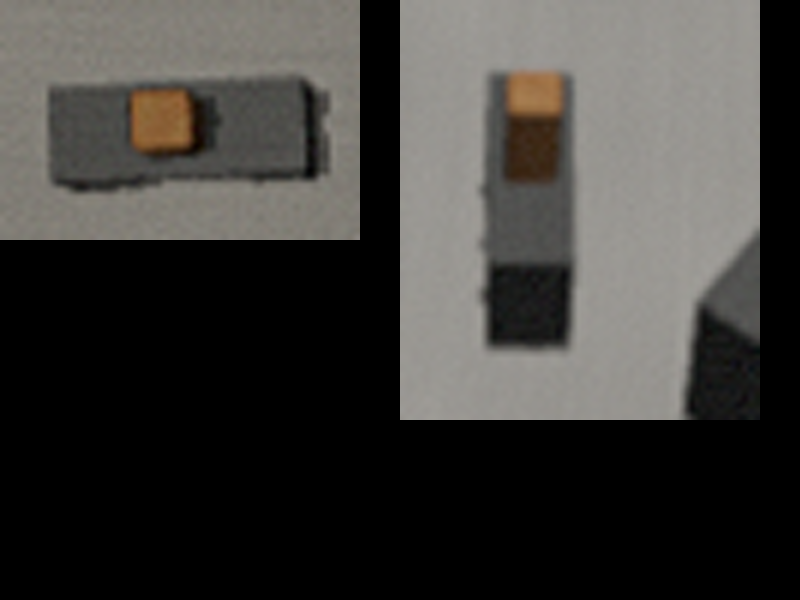

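View pics/c2.png

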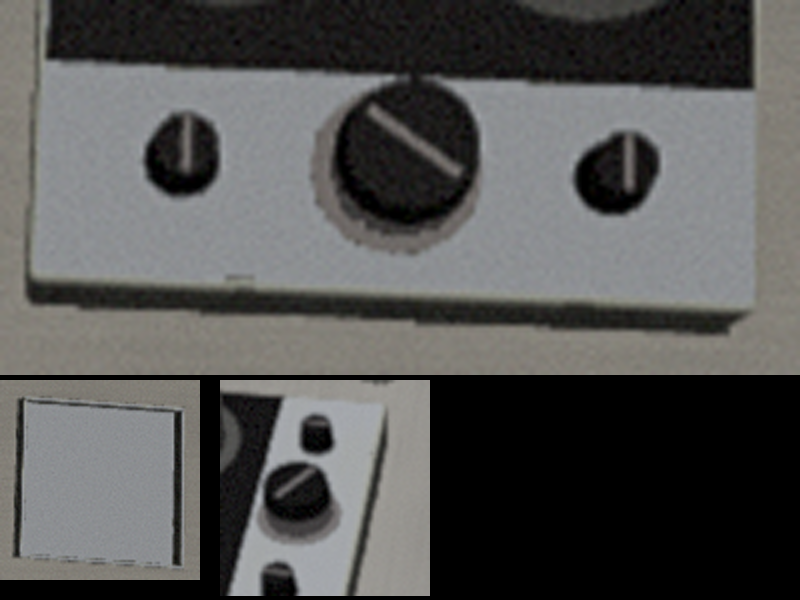

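```bash
python3 - <<'E'
from h import *
t=load('top0'); s=load('side0')
f=lambda x,y,k,u,v:((x+.5)/k-.5+u,(y+.5)/k-.5+v)
P=lambda c,p,z:atz(c,*p,z)[:2]
b=[P(t,f(x,y,6,240,235),.064) for x,y in((50,87),(303,79),(307,175),(50,182))]
print('bridge',np.round(b,4).tolist(),np.mean(b,0)); b=np.array(b)
print('len',np.linalg.norm(b[1]-b[0]),np.linalg.norm(b[2]-b[3]),np.linalg.norm(b[3]-b[0]), 'ang',[np.degrees(np.arctan2(*(d[::-1]))) for d in(b[0]-b[1],b[3]-b[2])])
print('handle top',P(t,f(163,121,6,240,235),.116),'side',P(s,f(134,94,6,320,255),.116))
nb=[P(s,f(x,y,6,320,255),.064) for x,y in((87,263),(171,263))];print('side near bridge edge',nb)
print('side near foot z0',[P(s,f(x,y,6,320,255),0) for x,y in((87,347),(169,347))])
print('knob top',P(t,f(408,151,5,320,125),.097),'w',np.linalg.norm(P(t,f(337,151,5,320,125),.097)-P(t,f(480,151,5,320,125),.097)))
print('knob side',P(s,f(297-220,487-380,3,240,150),.097))
print('cones',P(t,f(185,147,5,320,125),.081),P(t,f(622,165,5,320,125),.081))
print('pointers',P(t,f(187,143,5,320,125),.082),P(t,f(628,162,5,320,125),.082))
fe=[P(t,f(x,y,5,320,125),.055) for x,y in((30,277),(753,306))];print('front',fe, np.degrees(np.arctan2(*(fe[0]-fe[1])[::-1])))
k=[P(t,f(x,y,5,320,125),.055) for x,y in((47,60),(753,89))];print('strip back',k, np.degrees(np.arctan2(*(k[0]-k[1])[::-1])))
tr=[P(t,f(x,y-380,2,480,205),.022) for x,y in((20,397),(183,410),(182,566),(15,556))];print('tray',np.round(tr,4).tolist(),np.mean(tr,0))
E
```

```text
bridge [[0.4236, 0.345], [0.4289, 0.2502], [0.3929, 0.2476], [0.3881, 0.3435]] [0.40837355 0.29655422]
len 0.09491881917626266 0.09601697704675685 0.035604323013667775 ang [np.float64(93.17023270146984), np.float64(92.9144895105684)]
handle top [0.40826026 0.29569396] side [0.40934124 0.29863411]
side near bridge edge [array([0.42333512, 0.34586337]), array([0.3897132 , 0.34270063])]
side near foot z0 [array([0.42198314, 0.3444234 ]), array([0.38792166, 0.34123279])]
knob top [0.63959608 0.00684944] w 0.06370488369439901
knob side [0.64140804 0.0096599 ]
cones [0.64409239 0.10494626] [ 0.64032546 -0.09293561]
pointers [0.64566537 0.10414585] [ 0.64147637 -0.09537563]
front [array([0.58869909, 0.17366228]), array([ 0.58284063, -0.16016618])] 88.9946020138044
strip back [array([0.6925276 , 0.16800767]), array([ 0.68621247, -0.16173011])] 88.90280709328675
tray [[0.5256, -0.2168], [0.5145, -0.4088], [0.3317, -0.4002], [0.3386, -0.2072]] [ 0.42762091 -0.3082407 ]
```

Request:
move_arm([
  [[0.045,-0.037,0.01,7.5,100],[0.09,-0.074,0.01,15,100],[0.135,-0.111,0.01,22.5,100],[0.1815,-0.149,0.0,30,100],[0.1815,-0.149,0.0,30,100]],
])

```text
clock: 0.72
eef_pos: [0.4103, 0.2933, 0.1947]
tool_rot: [-0.023, 1.0, -0.001, -0.001]
ft_force: [-0.8, 1.0, 0.4]
grip_width: 0.0853
grasp_force: 0.0
```

Request:
move_arm([
  [[0,0,-0.04,0,100],[0,0,-0.06,0,100],[0,0,-0.06,0,100]],
])

```text
clock: 1.1
eef_pos: [0.4061, 0.2962, 0.1343]
tool_rot: [-0.027, 1.0, -0.001, -0.002]
ft_force: [-0.1, 0.4, -0.3]
grip_width: 0.085
grasp_force: 0.0
```

```bash
python3 - <<'E'
from h import *
o=monitor.get_obs();print(o['eef_pos'],o['joint_pos'])
a=snap('top','top1')['color'];b=snap('side','side1')['color']
cr=lambda i,u,v:cv2.resize(np.ascontiguousarray(i[v:v+100,u:u+100,::-1]),None,fx=4,fy=4,interpolation=cv2.INTER_CUBIC)
cv2.imwrite('pics/c3.png',np.hstack([cr(a,215,205),cr(b,295,210)]))
E
```

```text
[0.40608779 0.29619701 0.13432872] [ 6.29978393e-01  2.85711149e-01 -9.92873291e-02  1.19068694e+00
  3.00272330e-04  5.76582464e-01]
```

View pics/c3.png

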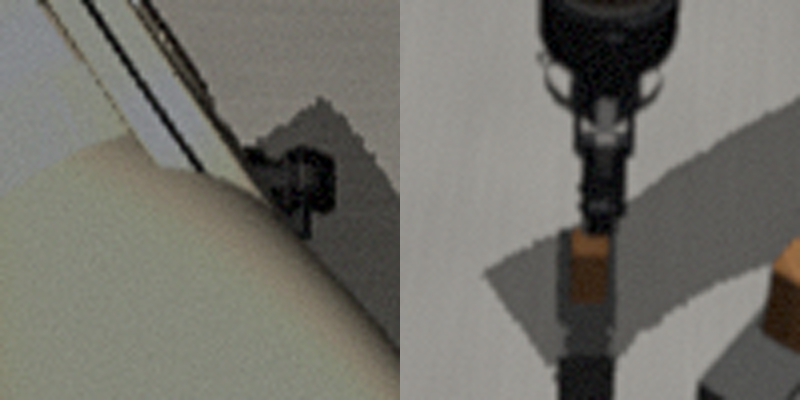

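The side picture shows the near finger at (603,200) in the crop, directly before the handle at (590,265), so it is aligned in x to within a couple of mm. I'll descend.

Request:
move_arm([
  [[0.002,0,-0.03,0,100],[0.002,0,-0.062,0,100],[0.002,0,-0.062,0,100],[0.002,0,-0.062,0,0],[0.002,0,-0.062,0,0]],
])

```text
clock: 1.82
eef_pos: [0.4115, 0.2976, 0.076]
tool_rot: [-0.026, 1.0, 0.001, 0.001]
ft_force: [-0.1, -0.3, 1.8]
grip_width: 0.0515
grasp_force: 0.0
```

Request:
move_arm([
  [[0,0,0,0,0],[0,0,0,0,0],[0,0,0,0,0],[0,0,0,0,0]],
])

```text
clock: 2.33
eef_pos: [0.4113, 0.2972, 0.0753]
tool_rot: [-0.026, 1.0, 0.001, 0.001]
ft_force: [-0.2, 0.1, 5.9]
grip_width: 0.0199
grasp_force: 59.3
```

Request:
move_arm([
  [[0,0,0.03,0,0],[0,0,0.07,0,0],[0.01,-0.02,0.11,0,0],[0.035,-0.07,0.11,0,0],[0.06,-0.12,0.11,-1,0]],
])

```text
clock: 2.95
eef_pos: [0.4706, 0.1757, 0.1842]
tool_rot: [-0.018, 1.0, 0.0, 0.0]
ft_force: [0.7, -0.1, -2.3]
grip_width: 0.0197
grasp_force: 59.2
```

Request:
move_arm([
  [[0.02,-0.042,0,-1,0],[0.04,-0.084,0,-2,0],[0.06,-0.126,0,-3,0],[0.08,-0.1695,0,-3,0],[0.08,-0.1695,0,-3,0]],
])

```text
clock: 3.58
eef_pos: [0.5507, 0.004, 0.1829]
tool_rot: [0.011, 1.0, -0.0, -0.001]
ft_force: [-0.2, -0.3, -1.3]
grip_width: 0.0195
grasp_force: 59.3
```

Request:
move_arm([
  [[0,0,0,0,0],[0,0,0,0,0]],
])

```text
clock: 3.82
eef_pos: [0.5496, 0.0082, 0.1838]
tool_rot: [0.008, 1.0, 0.0, -0.001]
ft_force: [-0.2, -0.1, -1.3]
grip_width: 0.0199
grasp_force: 59.3
```

```bash
python3 - <<'E'
from h import *
o=monitor.get_obs();print(o['eef_pos'],o['joint_pos'],o['tool_rot'],o['ft_force'])
a=snap('top','top2')['color'];b=snap('side','side2')['color']
cr=lambda i,u,v:cv2.resize(np.ascontiguousarray(i[v:v+120,u:u+100,::-1]),None,fx=4,fy=4,interpolation=cv2.INTER_CUBIC)
cv2.imwrite('pics/c4.png',np.hstack([cr(a,350,130),cr(b,240,145)]))
E
```

```text
[0.54959746 0.00817486 0.18383024] [1.47097062e-02 3.45555319e-01 1.16942493e-01 1.34323166e+00
 2.65284801e-04 3.01691516e-02] [ 7.72971412e-03  9.99969979e-01  1.20849946e-04 -5.26923059e-04] [-0.21296483 -0.07753315 -1.33705796]
```

View pics/c4.png

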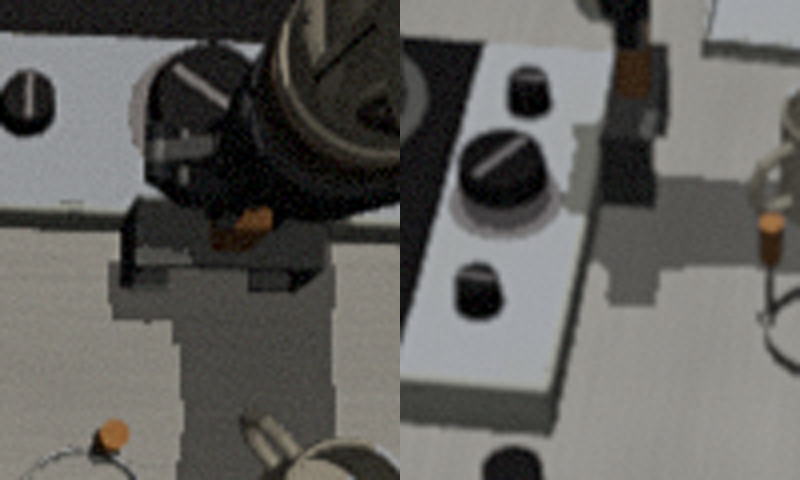

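```bash
python3 - <<'E'
from h import *
t=load('top2');s=load('side2')
c=np.array([.549,.008]);a=np.radians(-1)
def W(x,y,z): return [c[0]+x*np.cos(a)-y*np.sin(a),c[1]+x*np.sin(a)+y*np.cos(a),z+.11]
for n,p in dict(footL=(-.018,.048,0),footR=(-.018,-.048,0),slotL=(-.018,.022,0),slotR=(-.018,-.022,0),topL=(-.018,.048,.064),topR=(-.018,-.048,.064),topLb=(.018,.048,.064)).items():
    print(n,((proj(t,W(*p))-[350,130]+.5)*4-.5).round(),((proj(s,W(*p))-[240,145]+.5)*4-.5).round()+[400,0])
# knob refs
for d in ((.640,.007),(.641,.0075)):
  pr=np.array([proj(s,[d[0]+.033*np.cos(k),d[1]+.033*np.sin(k),.097]) for k in np.linspace(0,6.28,60)]); q=(pr-[240,145]+.5)*4-.5
  print('knob side box',q.min(0)+[400,0],q.max(0)+[400,0])
  pr=np.array([proj(load('top0'),[d[0]+.033*np.cos(k),d[1]+.033*np.sin(k),.097]) for k in np.linspace(0,6.28,60)]); q=(pr-[320,125]+.5)*5-.5
  print('knob top box',q.min(0),q.max(0))
E
```

```text
footL [119. 284.] [652. 208.]
footR [296. 292.] [670. 111.]
slotL [167. 286.] [657. 181.]
slotR [248. 290.] [665. 137.]
topL [136. 260.] [650. 139.]
topR [326. 268.] [668.  42.]
topLb [138. 190.] [595. 134.]
knob side box [457.8071257  127.63015504] [553.00208416 193.90150307]
knob top box [333.59853061  78.39185417] [481.73348673 222.37089296]
knob side box [456.25755511 128.02072958] [551.47445756 194.3152371 ]
knob top box [332.49083345  76.20185447] [480.60804566 220.14709781]
```

The puller's feet match the prediction to within about 1 mm, so I'll lower it in front of the hob and slide it on.

Request:
move_arm([
  [[0,0,-0.025,0,0],[0,0,-0.046,0,0],[0,0,-0.046,0,0],[0,0,-0.046,0,0]],
])

```text
clock: 4.42
eef_pos: [0.5508, 0.0076, 0.1391]
tool_rot: [0.008, 1.0, -0.0, 0.001]
ft_force: [0.6, 0.8, -1.7]
grip_width: 0.0197
grasp_force: 59.3
```

Request:
move_arm([
  [[0.015,0,0,0,0],[0.03,0,0,0,0],[0.03,0,0,0,0]],
])

```text
clock: 4.8
eef_pos: [0.5818, 0.0073, 0.1393]
tool_rot: [0.008, 1.0, 0.0, 0.001]
ft_force: [0.0, -0.3, -2.2]
grip_width: 0.0192
grasp_force: 59.3
```

Request:
move_arm([
  [[0.015,0,0,0,0],[0.03,0,0,0,0],[0.045,0,0,0,0],[0.06,0,0,0,0],[0.06,0,0,0,0]],
])

```text
clock: 5.42
eef_pos: [0.6406, 0.0072, 0.1384]
tool_rot: [0.008, 1.0, 0.0, 0.0]
ft_force: [-0.4, 0.4, -2.0]
grip_width: 0.0196
grasp_force: 59.3
```

```bash
python3 - <<'E'
from h import *
o=monitor.get_obs();print(o['eef_pos'],o['ft_force'])
a=snap('top','top3')['color'];b=snap('side','side3')['color']
cr=lambda i,u,v:cv2.resize(np.ascontiguousarray(i[v:v+100,u:u+100,::-1]),None,fx=4,fy=4,interpolation=cv2.INTER_CUBIC)
cv2.imwrite('pics/c5.png',np.hstack([cr(a,350,110),cr(b,230,135)]))
E
```

```text
[0.640619   0.00717276 0.13844416] [-0.36561134  0.3784666  -2.04787993]
```

View pics/c5.png

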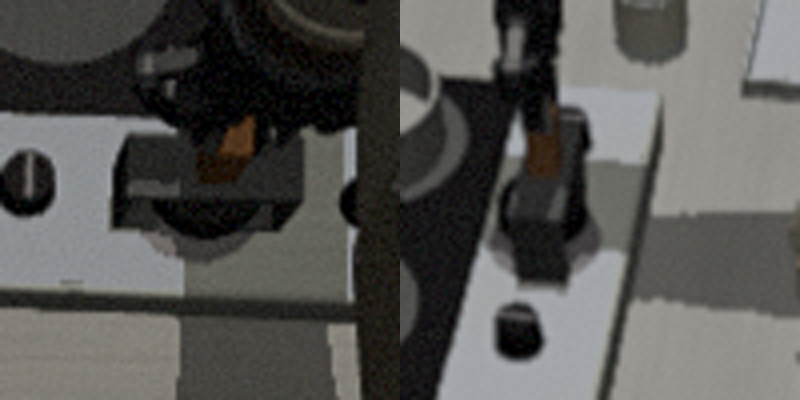

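The yoke sits centred over the knob, with head and slot centres both near crop (205,215) and no side force. I'll pull slowly.

Request:
move_arm([
  [[0,0,0,0,0],[0,0,0.006,0,0],[0,0,0.01,0,0],[0,0,0.014,0,0],[0,0,0.018,0,0]],
])

```text
clock: 6.15
eef_pos: [0.6389, 0.0071, 0.1536]
tool_rot: [0.008, 1.0, -0.0, -0.002]
ft_force: [-0.2, -0.8, -12.9]
grip_width: 0.0195
grasp_force: 60.1
```

Request:
move_arm([
  [[0,0,0.006,0,0],[0,0,0.012,0,0],[0,0,0.02,0,0],[0,0,0.03,0,0],[0,0,0.03,0,0]],
])

```text
clock: 6.78
eef_pos: [0.6412, 0.0071, 0.188]
tool_rot: [0.009, 1.0, 0.0, 0.002]
ft_force: [0.1, -0.4, -2.9]
grip_width: 0.0193
grasp_force: 61.3
```

Request:
move_arm([
  [[-0.0045,-0.0065,0.006,0,0],[-0.0135,-0.02,0.012,0,0],[-0.027,-0.04,0.018,0,0],[-0.044,-0.065,0.024,0,0],[-0.061,-0.0895,0.03,0,0]],
])

```text
clock: 7.4
eef_pos: [0.5777, -0.0845, 0.2167]
tool_rot: [0.009, 1.0, -0.0, -0.0]
ft_force: [-0.4, -0.4, -1.6]
grip_width: 0.0194
grasp_force: 61.3
```

Request:
move_arm([
  [[-0.017,-0.025,0,0,0],[-0.034,-0.05,0,0,0],[-0.051,-0.075,0,0,0],[-0.067,-0.0995,0,0,0],[-0.084,-0.1245,0,0,0]],
])

```text
clock: 8.02
eef_pos: [0.4933, -0.2088, 0.2167]
tool_rot: [0.009, 1.0, -0.0, 0.0]
ft_force: [-0.2, -0.0, -1.5]
grip_width: 0.0194
grasp_force: 61.3
```

Request:
move_arm([
  [[-0.017,-0.025,0,0,0],[-0.0325,-0.048,0,0,0],[-0.047,-0.07,0,0,0],[-0.0585,-0.086,0,0,0],[-0.065,-0.096,0,0,0]],
])

```text
clock: 8.65
eef_pos: [0.429, -0.304, 0.2164]
tool_rot: [0.009, 1.0, -0.0, 0.0]
ft_force: [0.2, -0.5, -1.6]
grip_width: 0.0196
grasp_force: 61.3
```

Request:
move_arm([
  [[-0.003,-0.004,0,0,0],[-0.0035,-0.005,0,0,0],[-0.0035,-0.005,0,0,0],[-0.0035,-0.005,0,0,0]],
])

```text
clock: 9.15
eef_pos: [0.4272, -0.3074, 0.216]
tool_rot: [0.008, 1.0, 0.0, -0.0]
ft_force: [-0.0, 1.0, -1.9]
grip_width: 0.0194
grasp_force: 61.3
```

```bash
python3 - <<'E'
from h import *
o=monitor.get_obs();print(o['eef_pos'],o['ft_force'])
a=snap('top','top4')['color'];b=snap('side','side4')['color']
cr=lambda i,u,v:cv2.resize(np.ascontiguousarray(i[v:v+130,u:u+130,::-1]),None,fx=3,fy=3,interpolation=cv2.INTER_CUBIC)
cv2.imwrite('pics/c6.png',np.hstack([cr(a,460,195),cr(b,290,75)]))
E
```

```text
[ 0.427159   -0.30740224  0.21602076] [-6.28501392e-05  1.00608767e+00 -1.87732412e+00]
```

View pics/c6.png

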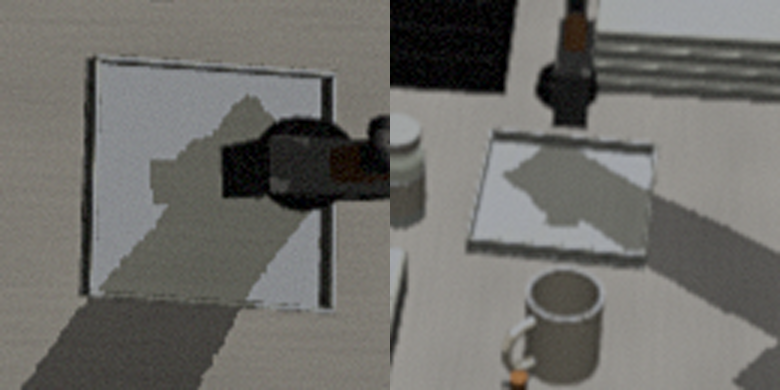

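The knob's head shows on both sides of the yoke, centred over the tray. Lowering now.

Request:
move_arm([
  [[0,0,-0.02,0,0],[0,0,-0.045,0,0],[0,0,-0.07,0,0],[0,0,-0.095,0,0],[0,0,-0.105,0,0]],
])

```text
clock: 9.88
eef_pos: [0.426, -0.307, 0.1095]
tool_rot: [0.008, 1.0, 0.001, -0.001]
ft_force: [-0.9, -0.5, -1.9]
grip_width: 0.02
grasp_force: 61.3
```

Request:
move_arm([
  [[0,0,-0.005,0,0],[0,0,-0.01,0,0],[0,0,-0.015,0,0],[0,0,-0.018,0,0],[0,0,-0.021,0,0]],
])

```text
clock: 10.5
eef_pos: [0.427, -0.308, 0.0903]
tool_rot: [0.008, 1.0, -0.0, 0.0]
ft_force: [-0.5, -0.7, -2.3]
grip_width: 0.0198
grasp_force: 61.4
```

Request:
move_arm([
  [[0,0,-0.003,0,0],[0,0,-0.005,0,0],[0,0,-0.006,0,0],[0,0,-0.007,0,0],[0,0,-0.007,0,0]],
])

```text
clock: 11.12
eef_pos: [0.4268, -0.3079, 0.0831]
tool_rot: [0.008, 1.0, 0.0, -0.0]
ft_force: [0.1, -0.9, -1.2]
grip_width: 0.0196
grasp_force: 61.4
```

Request:
move_arm([
  [[0,0,-0.001,0,0],[0,0,-0.002,0,0],[0,0,-0.003,0,0],[0,0,-0.003,0,0]],
])

```text
clock: 11.62
eef_pos: [0.4267, -0.3078, 0.08]
tool_rot: [0.009, 1.0, 0.0, -0.0]
ft_force: [-0.3, -0.7, -0.7]
grip_width: 0.0195
grasp_force: 61.4
```

Request:
move_arm([
  [[0,0,-0.001,0,0],[0,0,-0.002,0,0],[0,0,-0.002,0,0]],
])

```text
clock: 12.0
eef_pos: [0.4273, -0.3082, 0.0794]
tool_rot: [0.009, 1.0, -0.0, 0.001]
ft_force: [-0.5, 0.6, 5.4]
grip_width: 0.0198
grasp_force: 62.2
```

Request:
move_arm([
  [[0,0,0,0,60],[0,0,0,0,60],[0,0,0,0,80],[0,0,0,0,80],[0,0,0,0,80]],
])

```text
clock: 12.62
eef_pos: [0.4267, -0.3079, 0.078]
tool_rot: [0.009, 1.0, 0.0, -0.0]
ft_force: [0.5, -0.3, -0.2]
grip_width: 0.0683
grasp_force: 0.0
```

Request:
move_arm([
  [[0,0,0.02,0,80],[0,0,0.06,0,80],[0,0,0.12,0,80],[-0.02,0.05,0.15,0,80],[-0.04,0.1,0.15,0,80]],
])

```text
clock: 13.25
eef_pos: [0.3882, -0.2081, 0.231]
tool_rot: [0.009, 1.0, -0.001, 0.003]
ft_force: [0.4, 0.7, 0.6]
grip_width: 0.0681
grasp_force: 0.0
```

Request:
move_arm([
  [[-0.02,0.05,0,0,80],[-0.04,0.1,0,0,80],[-0.04,0.1,0,0,80]],
])

```text
clock: 13.62
eef_pos: [0.3453, -0.1055, 0.2284]
tool_rot: [0.006, 1.0, 0.0, 0.0]
ft_force: [-0.1, 0.1, -0.4]
grip_width: 0.0683
grasp_force: 0.0
```

```bash
python3 - <<'E'
from h import *
o=monitor.get_obs();print(o['clock'],o['eef_pos'],o['ft_force'])
a=snap('top','top5')['color'];b=snap('side','side5')['color']
cr=lambda i,u,v:cv2.resize(np.ascontiguousarray(i[v:v+130,u:u+130,::-1]),None,fx=3,fy=3,interpolation=cv2.INTER_CUBIC)
cv2.imwrite('pics/c7.png',np.hstack([cr(a,460,195),cr(b,290,75)]))
E
```

```text
13.625 [ 0.34526953 -0.10546716  0.22844946] [-0.06190718  0.09365422 -0.4041473 ]
```

View pics/c7.png

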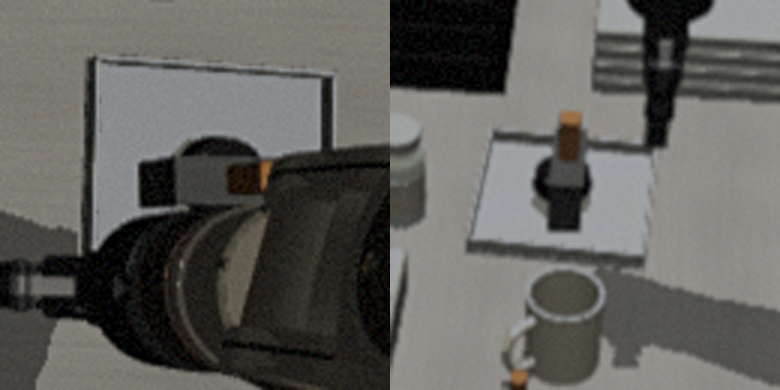

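The side picture shows the puller upright over the knob in mid-tray, at about (570,180) in the crop, with the arm clear of it.

```bash
python3 -c "
from workcell import job
print(job.job_done())"
```

```text
the job is handed in; nothing more can be done
None
```

I pulled the big knob off its stem with the small grey puller, set both down upright in the tray and released them, then handed the job in at about 14 s of the 54 s; no verdict came back.

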